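Round pots onto their own saucers

TASK

Stand each of the four round terracotta pots upright in the middle of the saucer that matches its size - the largest pot in the largest saucer, and so on down to the smallest - working in order from the largest pot to the smallest, so that the small light ones are not knocked afterwards. Set every pot down gently, leave the saucers where they stand, and do not disturb the two square pots.

Things in the scene. Friction and masses are not known exactly. Their poses are not given: they have to be found in the camera images.
- pot_a: the largest of four round, hollow terracotta plant pots, open at the top and standing upright at the start: rim 66 mm in outer diameter, 62 mm high, foot 48 mm in diameter, wall 5 mm. The top 30 % of its height is an upright cylindrical collar of the full rim diameter; below it the pot tapers to the foot. Origin at the centre of its underside, z up through the mouth.
- pot_b: the second largest of four round, hollow terracotta plant pots, open at the top and standing upright at the start: rim 56 mm in outer diameter, 53 mm high, foot 40 mm in diameter, wall 5 mm. The top 30 % of its height is an upright cylindrical collar of the full rim diameter; below it the pot tapers to the foot. Origin at the centre of its underside, z up through the mouth.
- pot_c: the third largest of four round, hollow terracotta plant pots, open at the top and standing upright at the start: rim 46 mm in outer diameter, 44 mm high, foot 33 mm in diameter, wall 5 mm. The top 30 % of its height is an upright cylindrical collar of the full rim diameter; below it the pot tapers to the foot. Origin at the centre of its underside, z up through the mouth.
- pot_d: the smallest of four round, hollow terracotta plant pots, open at the top and standing upright at the start: rim 36 mm in outer diameter, 36 mm high, foot 26 mm in diameter, wall 5 mm. The top 30 % of its height is an upright cylindrical collar of the full rim diameter; below it the pot tapers to the foot. Origin at the centre of its underside, z up through the mouth.
- saucer_a: the largest of four loose, shallow round terracotta saucers, the one for the largest round pot: outer diameter 110 mm at the rim, 14 mm high, wall 4 mm, flat inner floor 5 mm above the table and about 94 mm across. Origin at the centre of its underside, z up.
- saucer_b: the second largest of four loose, shallow round terracotta saucers, the one for the second largest round pot: outer diameter 92 mm at the rim, 14 mm high, wall 4 mm, flat inner floor 5 mm above the table and about 76 mm across. Origin at the centre of its underside, z up.
- saucer_c: the third largest of four loose, shallow round terracotta saucers, the one for the third largest round pot: outer diameter 74 mm at the rim, 14 mm high, wall 4 mm, flat inner floor 5 mm above the table and about 58 mm across. Origin at the centre of its underside, z up.
- saucer_d: the smallest of four loose, shallow round terracotta saucers, the one for the smallest round pot: outer diameter 60 mm at the rim, 14 mm high, wall 4 mm, flat inner floor 5 mm above the table and about 44 mm across. Origin at the centre of its underside, z up.
- square_pot_large: a square terracotta pot, 58 x 58 mm at its rim, 56 mm high, not part of the job. Origin at the centre of its underside, z up, x and y along its sides.
- square_pot_small: a square terracotta pot, 44 x 44 mm at its rim, 44 mm high, not part of the job. Origin at the centre of its underside, z up, x and y along its sides.
There are look-alikes about, which are no part of the job. Leave any green look-alike of the pot_a alone.

How it is judged (in metres and radians):
On the way, in this order (a step that is already met when the one before it is completed fails the run):
1. the largest round pot stands released in its saucer (horizontal distance between pot_a and saucer_a below 0.015 m and z of pot_a in the frame of saucer_a below 0.009 m and angle between pot_a's own z axis and vertical below 0.1 rad and contact force between the fingers and pot_a below 0.1 N and linear speed of pot_a below 0.03 m/s), for 0.2 s.
2. the second largest round pot stands released in its saucer (horizontal distance between pot_b and saucer_b below 0.015 m and z of pot_b in the frame of saucer_b below 0.009 m and angle between pot_b's own z axis and vertical below 0.1 rad and contact force between the fingers and pot_b below 0.1 N and linear speed of pot_b below 0.03 m/s), for 0.2 s.
3. the third largest round pot stands released in its saucer (horizontal distance between pot_c and saucer_c below 0.015 m and z of pot_c in the frame of saucer_c below 0.009 m and angle between pot_c's own z axis and vertical below 0.1 rad and contact force between the fingers and pot_c below 0.1 N and linear speed of pot_c below 0.03 m/s), for 0.2 s.
4. the smallest round pot stands released in its saucer (horizontal distance between pot_d and saucer_d below 0.015 m and z of pot_d in the frame of saucer_d below 0.009 m and angle between pot_d's own z axis and vertical below 0.1 rad and contact force between the fingers and pot_d below 0.1 N and linear speed of pot_d below 0.03 m/s), for 0.2 s.
At the end, for the whole second after the job is handed in: Every round pot stands released, at rest and upright (within 0.1 rad) on the inner floor of the saucer of its size, its centre within 15 mm of the saucer's centre; every saucer is upright and within 30 mm of where it started (all of step 1 and all of step 2 and all of step 3 and all of step 4 and distance of each of saucer_a, saucer_b, saucer_c, saucer_d from where it was at the start of the episode below 0.03 m and angle between each of saucer_a, saucer_b, saucer_c, saucer_d's own z axis and vertical below 0.1 rad); the robot touches nothing.
It fails at once if a round pot is tipped over (angle between any of pot_a, pot_b, pot_c, pot_d's own z axis and vertical above 0.6 rad).
It fails at once if a round pot is dropped (falls free of the fingers faster than 0.6 m/s, about 18 mm of fall) ((linear speed of pot_a above 0.6 m/s and contact force between the fingers and pot_a below 0.05 N) or (linear speed of pot_b above 0.6 m/s and contact force between the fingers and pot_b below 0.05 N) or (linear speed of pot_c above 0.6 m/s and contact force between the fingers and pot_c below 0.05 N) or (linear speed of pot_d above 0.6 m/s and contact force between the fingers and pot_d below 0.05 N)).
It fails at once if a square pot is disturbed (moved more than 20 mm or tipped) (distance of any of square_pot_large, square_pot_small from where it was at the start of the episode above 0.02 m or angle between any of square_pot_large, square_pot_small's own z axis and vertical above 0.4 rad).
It also fails if it takes over 88 s, if anything falls off the work surface, if the arm or the gripper's body presses on something with over 40 N, if the wrist force passes 120 N, or if a joint passes its speed limit or range.

ROBOT

A 6-joint arm with a two-finger parallel gripper is mounted at the origin on the work surface. World frame = base frame: x ahead of the robot, y to its left, z up, the work surface at z = 0. Lengths are in mm, angles in rad, forces in N, time in s.
With the tool pointing down it reaches from about 350 to 875 mm from the base axis. Payload 4.2 kg.
Tool frame: the origin (TCP) lies between the finger pads; the fingertips stand 25 mm ahead of it and the grasp point (between the pads) lies 6 mm ahead of it; z points along the fingers, y is the line along which they close (so a half turn about z gives the same grasp; the last joint's range is limited). The gripper opens to 85 mm and grips with 20 to 120 N. Pads are 22 mm wide; open, the fingers measure 114 mm over their backs; the gripper's body (76 mm by 85 mm) begins 54 mm behind the grasp point. The pads swing forward as they close: fully open they stand 13 mm farther back than shut.
Start: joints at [-1.035, 0.385, 0.008, 0, -1.194, -0.259], TCP at [170.816, -601.183, 256.312] pointing down, gripper open.
Joint ranges: [-3.14, 3.14], [-1.21, 2.06], [-1.07, 1.41], [-3.16, 2.05], [-2.99, -0.16], [-3.1, 3.1]. Speed limits (rad/s): [2.79, 2.79, 3.14, 3.14, 3.14, 3.14].

INTERFACE

Orientations are given as a unit quaternion [x, y, z, w].
In Python, from bench import arm gives the robot as it stands.
- The arm moves only by the shell command python3 -m pendant 'ROWS'. ROWS is JSON, a list of rows, each a list of 7 numbers: the shift along the tool's x, y, z in m, then the turn, a rotation vector about the tool's x, y, z in degrees, then the finger opening in m, from 0 to 0.0854. In form: [[x, y, z, wx, wy, wz, fingers], ...]. A call has 1 to 12 rows; each row shifts and turns the commanded pose from where the row before left it, along the tool's axes as they then stand; what a row does not reach is not made up. A row lasts 1/10 s, in which the tool goes at most 50 mm and 8.59 degrees, less where a joint would pass 70% of its speed; a pose out of reach is approached as far as the arm can. A call is refused whole if a number of a shift passes 0.05 or a number of a turn 8.59, either way. A call with a gripper value outside its range is refused whole. The fingers move at their own pace and stop on an object; the grip force is fixed at half the most. Time passes only in rows, so rows that do not move let the fingers close. It gives the time, the measured TCP pose, the force, the opening and the grip force at its end, in the units of the state.
- arm.read_state(): the state, without advancing time (a new reading comes with each control period).
- arm.get_image(name): name is "scene" or "top" or "wrist"; returns a dict with "image" (420x560x3 uint8, red, green, blue), "fx", "fy", "cx", "cy" (pixels), "xyz" and "rotation" of the camera in the world. Camera axes: x right, y down, z forward; pixel columns grow to the right and rows downward; lengths in mm; the calibration is good to about 2 mm. A picture is of the moment at which its call begins. There is no depth.
- arm.job_done(): hands the job in; it is judged then, once.
The state is a dict: "clock": time; "joints": joint angles; "joint_vel": joint speeds; "joint_efforts": joint torques, N m; "position": TCP position; "ee_rot": TCP orientation; "contact_force": force on the tool from outside, world axes, zero at the start; "wrist_torque": the same for the moment, N m; "gripper_width": finger opening in mm; "grasp_force": force on a finger pad.
Only numpy, scipy, OpenCV 4.12 (cv2) and the standard library are available. Lean on these libraries where they do the work, as an engineer would, in place of code of your own. Each camera call takes 0.05 s, during which the arm holds its last target. There are 200 camera calls.

## Working session

There is one attempt and no reset: what is moved stays moved. The work goes in short steps, Python scripts to look and compute and a shell command to move; the robot and the scene stay as the last step left them, time stands still between calls to the robot, and variables do not carry over. Pictures are saved under pics/ and viewed, at most 14 in all, crops included, and the job is handed in when it is done.

```bash
mkdir -p pics; ls; cat > h.py <<'E'
from bench import arm
import cv2, numpy as np, json
def shot(n,f):
    d=arm.get_image(n); cv2.imwrite(f'pics/{f}.png',d['image'][:,:,::-1]); d['image']=None
    json.dump({k:(np.array(v).tolist() if v is not None else None) for k,v in d.items()},open(f'pics/{f}.json','w'))
def cam(f):
    return json.load(open(f'pics/{f}.json'))
def ray(c,u,v):
    R=np.array(c['rotation']); 
    return np.array(c['xyz']),R@np.array([(u-c['cx'])/c['fx'],(v-c['cy'])/c['fy'],1])
def atz(c,u,v,z):
    o,d=ray(c,u,v); return o+d*(z-o[2])/d[2]
def tri(c1,p1,c2,p2):
    A=[];b=[]
    for c,p in((c1,p1),(c2,p2)):
        o,d=ray(c,*p); d/=np.linalg.norm(d); P=np.eye(3)-np.outer(d,d); A.append(P);b.append(P@o)
    return np.linalg.lstsq(np.vstack(A),np.hstack(b),rcond=None)[0]
E
python3 - <<'E'
from h import *
shot('top','top0');shot('scene','scene0')
for f in('top0','scene0'):print(cam(f))
print(arm.read_state())
E
```

```text
pics
{'image': None, 'fx': 491.29400266228726, 'fy': 491.29400266228726, 'cx': 288.1484349624212, 'cy': 212.7093771865266, 'xyz': [420.6445468264358, 21.257754555551177, 1135.668687739832], 'rotation': [0.710274137004091, -0.6996381980035534, 0.06483452015524252, -0.04258552798397083]}
{'image': None, 'fx': 473.25598572329636, 'fy': 473.25598572329636, 'cx': 280.879138016562, 'cy': 214.3213025122118, 'xyz': [957.9437026482458, -630.0727331311554, 564.6694145873191], 'rotation': [0.8590142126256634, 0.24039720986262958, -0.10947241819055809, -0.43854253345928257]}
{'clock': 0.1, 'joints': array([-1.03542859e+00,  3.85506271e-01,  6.74573244e-03, -4.31700452e-04,
       -1.19397183e+00, -2.58610015e-01]), 'joint_vel': array([-0.00029948, -0.00258723,  0.00258579,  0.00347646,  0.00156874,
        0.00066217]), 'joint_efforts': array([-7.64859578e-04, -3.93319023e+01,  1.88929349e+01,  4.19788420e+00,
       -2.55266583e-03,  1.01421676e-05]), 'position': array([ 170.67054935, -600.75783944,  255.30877387]), 'ee_rot': array([-1.37858726e-01,  9.90451409e-01,  9.70307537e-04, -1.89252310e-04]), 'contact_force': array([-0.84207425,  0.00853574,  0.7728389 ]), 'wrist_torque': array([-0.00688805, -0.01184084, -0.01900485]), 'grasp_force': 0.0, 'gripper_width': 85.44743887820178}
```

```bash
sed -i "s/R=np.array(c\['rotation'\]);/from scipy.spatial.transform import Rotation as Ro; R=Ro.from_quat(c['rotation']).as_matrix()/" h.py
python3 - <<'E'
import cv2
for f in('top0','scene0'):
    i=cv2.imread(f'pics/{f}.png');cv2.imwrite(f'pics/{f}_b.png',cv2.resize(i,(800,600),interpolation=cv2.INTER_CUBIC))
E
```

```text
(no output)
```

View pics/top0_b.png

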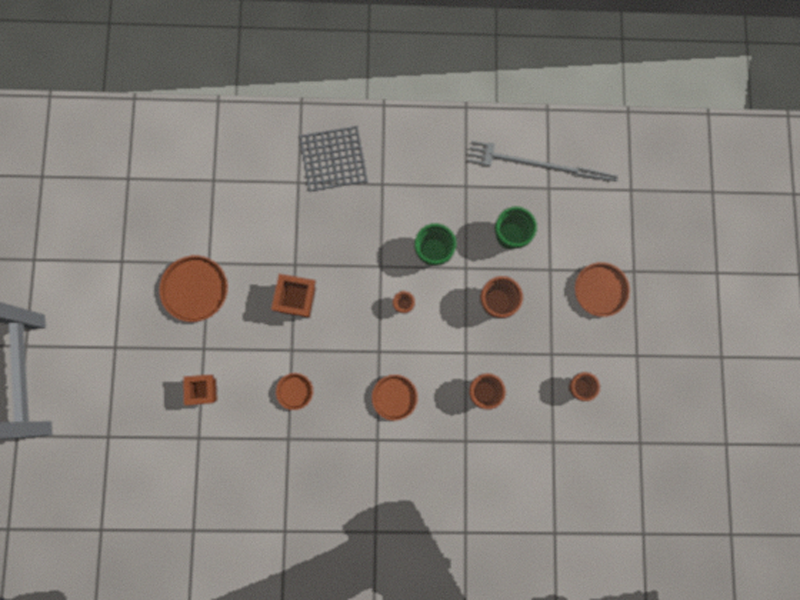

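View pics/scene0_b.png

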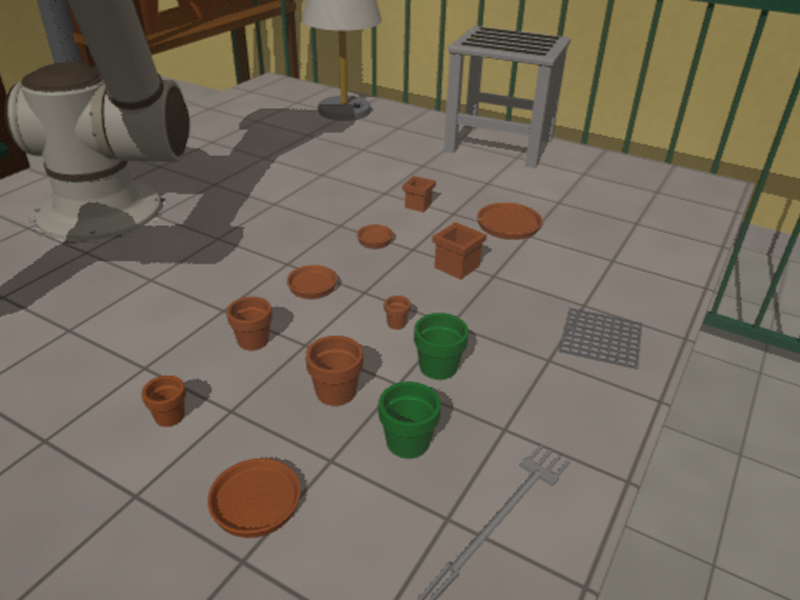

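```bash
cat > m.py <<'E'
from h import *
i=cv2.imread('pics/top0.png');hsv=cv2.cvtColor(i,cv2.COLOR_BGR2HSV)
m=((hsv[...,0]<16)|(hsv[...,0]>174))&(hsv[...,1]>90)
m=m.astype(np.uint8)*255
cs,_=cv2.findContours(m,cv2.RETR_EXTERNAL,cv2.CHAIN_APPROX_NONE)
T=cam('top0');S=cam('scene0')
for c in cs:
    if cv2.contourArea(c)<60: continue
    (x,y),(a,b),_=cv2.fitEllipse(cv2.convexHull(c).reshape(-1,1,2) if 0 else c)
    print('px800',np.round([x/.7,y/.7]),'ax',round(a,1),round(b,1),'z14',atz(T,x,y,14).round(0))
k=.7
P={'a':((502,297),(334,357)),'b':((487,391),(250,309)),'c':((585,386),(164,389)),'d':((403,301),(397,303)),
 'sa':((193,289),(510,219)),'sb':((601,290),(255,494)),'sc':((394,397),(312,279)),'sd':((294,391),(375,234))}
for n,(p,q) in P.items():
    print(n,tri(T,np.array(p)*k,S,np.array(q)*k).round(1))
s=cv2.imread('pics/scene0.png')
cv2.imwrite('pics/sc_crop.png',cv2.resize(s[110:390,80:340],None,fx=2.3,fy=2.12,interpolation=cv2.INTER_CUBIC))
t=i[180:300,100:460]
cv2.imwrite('pics/t_crop.png',cv2.resize(t,(800,267),interpolation=cv2.INTER_CUBIC))
E
python3 m.py
```

```text
px800 [394. 397.] ax 30.6 31.3 z14 [443.  14.  14.]
px800 [199. 390.] ax 21.5 25.1 z14 [451. 320.  14.]
px800 [487. 391.] ax 23.5 24.1 z14 [ 455. -134.   14.]
px800 [584. 386.] ax 18.8 19.8 z14 [ 464. -291.   14.]
px800 [294. 391.] ax 24.8 25.2 z14 [451. 172.  14.]
px800 [403. 302.] ax 13.8 14.3 z14 [596.   1.  14.]
px800 [501. 297.] ax 27.4 28.5 z14 [ 607. -158.   14.]
px800 [293. 295.] ax 29.7 30.5 z14 [604. 178.  14.]
px800 [601. 289.] ax 36.2 37.5 z14 [ 623. -323.   14.]
px800 [193. 288.] ax 44.8 47.2 z14 [612. 339.  14.]
a [ 599.7 -153.4   55.7]
b [ 453.3 -129.8   51.6]
c [ 463.2 -285.    42.5]
d [593.2   0.9  35.4]
sa [612.1 340.   10.3]
sb [ 621.9 -324.3    9.8]
sc [442.6  12.5  12.6]
sd [450.1 170.9  12.8]
```

View pics/sc_crop.png

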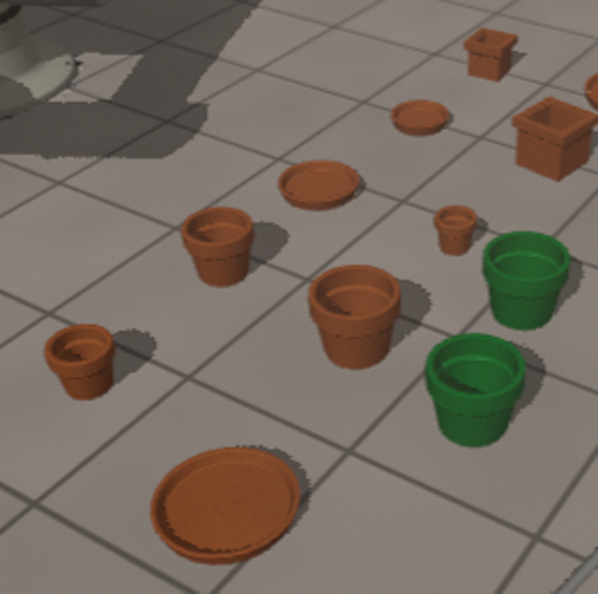

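The four round terracotta pots in the 800 px top view are a (502,297), b (487,391), c (585,386) and d (403,302). Saucers are a (193,288), b (601,289), c (394,397) and d (294,391). The green pots at (435,244) and (515,227) are look-alikes. The crop confirms that the terracotta pot at crop (355,298) is pot_a: it is the largest red round one, and the measured sizes match.

```bash
cat >> m.py <<'E'
print('---')
for c in cs:
    if cv2.contourArea(c)<60: continue
    (x,y),(a,b),_=cv2.fitEllipse(c)
    for n,u,v,z in(('a',501,297,62),('b',487,391,53),('c',584,386,44),('d',403,302,36),('sa',193,288,14),('sb',601,289,14),('sc',394,397,14),('sd',294,391,14)):
        if abs(x/.7-u)+abs(y/.7-v)<4: print(n,atz(T,x,y,z).round(1), 'diam',((a+b)/2+1)/T['fx']*(T['xyz'][2]-z))
E
python3 m.py | sed -n '/---/,$p'
python3 -m pendant '[[0,0,0,0,0,7.93,0.0854],[0,0,0,0,0,7.92,0.0854],[0,0,0,0,0,0,0.0854]]'
```

```text
---
sc [443.   13.6  14. ] diam 72.94325724563343
b [ 453.7 -128.9   53. ] diam 54.683195056931346
c [ 463.1 -282.8   44. ] diam 45.024274932280264
sd [450.5 171.7  14. ] diam 59.33013048338315
d [593.    1.3  36. ] diam 33.66954845018754
a [ 599.4 -150.8   62. ] diam 63.25944577056076
sb [ 623.1 -323.5   14. ] diam 86.48193909544325
sa [612.3 339.4  14. ] diam 107.23956528997688
clock: 0.4
position: [170.7, -600.9, 255.7]
ee_rot: [-0.0, 1.0, 0.001, -0.0]
contact_force: [-0.0, -0.0, -0.6]
gripper_width: 85.2
grasp_force: 0.0
```

```bash
python3 -m pendant '[[-0.033,0.034,0,0,0,0,0.0854],[-0.033,0.034,0,0,0,0,0.0854],[-0.033,0.034,0,0,0,0,0.0854],[-0.033,0.034,0,0,0,0,0.0854],[-0.033,0.034,0,0,0,0,0.0854],[-0.033,0.034,0,0,0,0,0.0854],[-0.033,0.034,0,0,0,0,0.0854],[-0.033,0.034,0,0,0,0,0.0854],[-0.033,0.034,0,0,0,0,0.0854],[-0.033,0.034,0,0,0,0,0.0854],[-0.033,0.034,0,0,0,0,0.0854],[-0.033,0.034,0,0,0,0,0.0854]]'
python3 -m pendant '[[-0.02,0.02,0,0,0,0,0.0854],[-0.013,0.022,0,0,0,0,0.0854],[0,0,0,0,0,0,0.0854],[0,0,0,0,0,0,0.0854]]'
python3 - <<'E'
from h import *
shot('wrist','w1');c=cam('w1');print(c,arm.read_state()['position'])
from scipy.spatial.transform import Rotation as Ro
def proj(p):
    q=Ro.from_quat(c['rotation']).as_matrix().T@(np.array(p)-c['xyz']);return (q[:2]/q[2]*c['fx']+[c['cx'],c['cy']]).round(1)
for p in((599.4,-150.8,62),(599.4,-150.8,0),(453.7,-128.9,53),(593,1.3,36)):print(proj(p))
E
```

```text
clock: 1.6
position: [567.7, -191.4, 256.3]
ee_rot: [-0.002, 1.0, 0.0, -0.0]
contact_force: [1.2, -0.7, 0.7]
gripper_width: 85.4
grasp_force: 0.0
clock: 2.0
position: [599.6, -150.7, 255.8]
ee_rot: [-0.002, 1.0, 0.0, -0.001]
contact_force: [-1.1, 0.3, 0.2]
gripper_width: 85.6
grasp_force: 0.0
{'image': None, 'fx': 347.48229819820097, 'fy': 347.48229819820097, 'cx': 283.77680736953926, 'cy': 209.5776387231477, 'xyz': [517.6886478927216, -151.10040137005524, 373.81063281785816], 'rotation': [0.6966362045233998, 0.6993160405333136, 0.11379129479678882, 0.11272362320521424]} [ 599.32903672 -151.28690543  255.99221048]
[283.5 186.8]
[283.5 172.4]
[310.9  11.4]
[436.8 174.4]
```

View pics/w1.png

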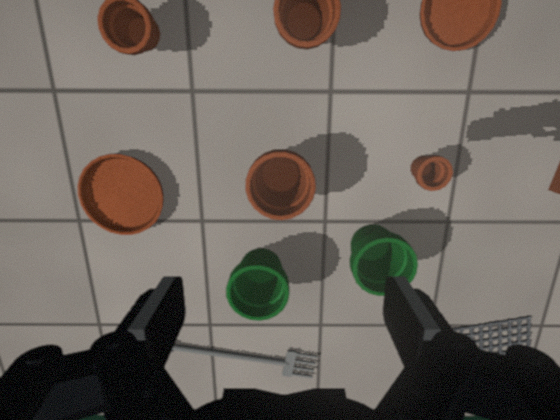

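```bash
python3 -m pendant '[[0,-0.001,0.03,0,0,0,0.0854],[0,0,0.03,0,0,0,0.0854],[0,0,0.03,0,0,0,0.0854],[0,0,0.03,0,0,0,0.0854],[0,0,0.03,0,0,0,0.0854],[0,0,0.025,0,0,0,0.0854],[0,0,0.015,0,0,0,0.0854],[0,0,0.012,0,0,0,0.0854],[0,0,0,0,0,0,0.0854],[0,0,0,0,0,0,0.0854]]'
python3 -m pendant '[[0,0,0,0,0,0,0.07],[0,0,0,0,0,0,0.062],[0,0,0,0,0,0,0.055],[0,0,0,0,0,0,0.05],[0,0,0,0,0,0,0.05],[0,0,0,0,0,0,0.05],[0,0,0,0,0,0,0.05]]'
```

```text
clock: 3.05
position: [600.0, -152.7, 55.0]
ee_rot: [-0.0, 1.0, -0.0, 0.0]
contact_force: [0.5, -0.0, 0.5]
gripper_width: 85.5
grasp_force: 0.0
clock: 3.75
position: [600.8, -152.4, 56.3]
ee_rot: [-0.0, 1.0, -0.0, 0.002]
contact_force: [-1.6, -1.4, 5.5]
gripper_width: 62.3
grasp_force: 64.0
```

```bash
python3 -m pendant '[[0,0,-0.005,0,0,0,0.05],[0,0,-0.015,0,0,0,0.05],[0,0,-0.01,0,0,0,0.05],[0,0,0,0,0,0,0.05],[0,0,0,0,0,0,0.05]]'
python3 - <<'E'
from h import *
shot('scene','s1')
s=cv2.imread('pics/s1.png');cv2.imwrite('pics/s1c.png',cv2.resize(s[150:310,130:330],None,fx=3,fy=3,interpolation=cv2.INTER_CUBIC))
E
```

```text
clock: 4.25
position: [599.6, -152.0, 84.3]
ee_rot: [0.0, 1.0, 0.0, 0.0]
contact_force: [-0.6, -0.0, -1.9]
gripper_width: 62.1
grasp_force: 65.6
```

View pics/s1c.png

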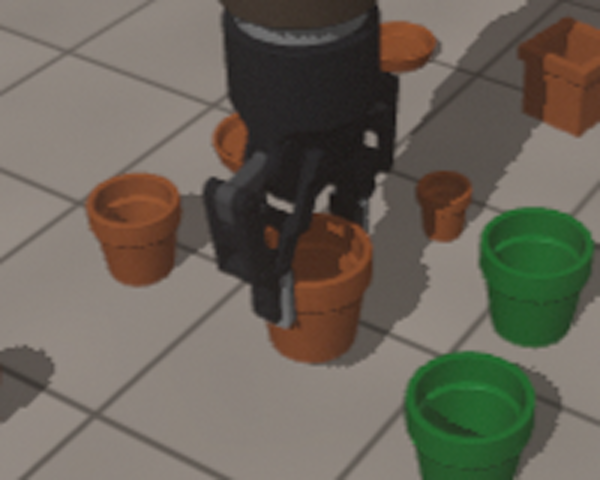

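```bash
python3 -m pendant '[[0,0,-0.016,0,0,0,0.05],[0,0,-0.03,0,0,0,0.05],[0,0,-0.02,0,0,0,0.05],[0,0.01,0,0,0,0,0.05],[0,0.02,0,0,0,0,0.05],[0,0.03,0,0,0,0,0.05],[0,0.035,0,0,0,0,0.05],[0,0.035,0,0,0,0,0.05],[0,0.035,0,0,0,0,0.05],[0,0.035,0,0,0,0,0.05],[0,0.035,0,0,0,0,0.05],[0,0.035,0,0,0,0,0.05]]'
python3 -m pendant '[[0,0.035,0,0,0,0,0.05],[-0.002,0.035,0,0,0,0,0.05],[-0.002,0.035,0,0,0,0,0.05],[-0.002,0.035,0,0,0,0,0.05],[-0.002,0.03,0,0,0,0,0.05],[-0.002,0.025,0,0,0,0,0.05],[-0.0025,0.015,0,0,0,0,0.05],[0,0.0115,0,0,0,0,0.05],[0,0,0,0,0,0,0.05],[0,0,0,0,0,0,0.05]]'
python3 - <<'E'
from h import *
shot('wrist','w2');shot('scene','s2');shot('top','t2');print(arm.read_state()['position'])
c=cam('w2')
from scipy.spatial.transform import Rotation as Ro
def proj(p):
    q=Ro.from_quat(c['rotation']).as_matrix().T@(np.array(p)-c['xyz']);return (q[:2]/q[2]*c['fx']+[c['cx'],c['cy']]).round(1)
print(proj((612.3,339.4,14)),proj((450.5,171.7,14)),proj((612.3-55,339.4,14)))
a=cv2.imread('pics/w2.png');b=cv2.imread('pics/s2.png')[50:260,220:440]
cv2.imwrite('pics/j2.png',np.hstack([cv2.resize(a,(480,360)),cv2.resize(b,(320,360))]))
E
```

```text
clock: 5.5
position: [598.3, 119.6, 148.3]
ee_rot: [-0.0, 1.0, -0.0, -0.002]
contact_force: [-0.3, -0.4, -1.1]
gripper_width: 62.2
grasp_force: 65.8
clock: 6.5
position: [611.9, 338.6, 149.8]
ee_rot: [0.0, 1.0, -0.0, -0.001]
contact_force: [0.2, -0.5, -0.8]
gripper_width: 62.3
grasp_force: 65.8
[612.24172548 338.22806633 150.50016506]
[284.8 206.9] [ 15.  -41.2] [284.9 134. ]
```

View pics/j2.png

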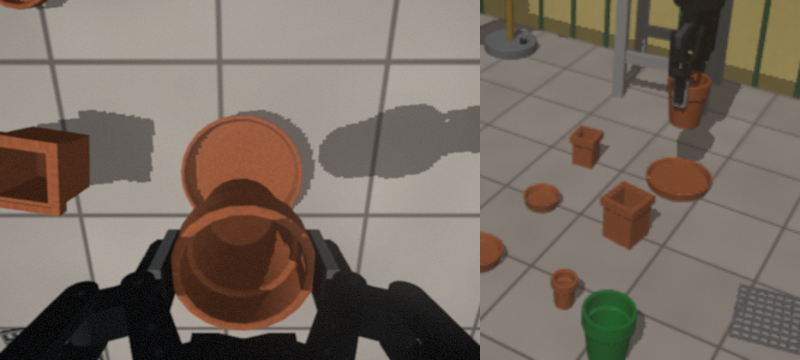

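```bash
python3 -m pendant '[[0,0,0.015,0,0,0,0.05],[0,0,0.025,0,0,0,0.05],[0,0,0.02,0,0,0,0.05],[0,0,0.015,0,0,0,0.05],[0,0,0.007,0,0,0,0.05],[0,0,0.003,0,0,0,0.05],[0,0,0.002,0,0,0,0.05],[0,0,0.0015,0,0,0,0.05],[0,0,0,0,0,0,0.05],[0,0,0,0,0,0,0.05]]'
python3 -m pendant '[[0,0,0.001,0,0,0,0.05],[0,0,0.001,0,0,0,0.05],[0,0,0,0,0,0,0.05]]'
```

```text
clock: 7.65
position: [612.4, 339.6, 62.5]
ee_rot: [-0.0, 1.0, 0.0, 0.0]
contact_force: [0.1, 0.2, -1.3]
gripper_width: 62.2
grasp_force: 65.8
clock: 7.95
position: [612.7, 339.6, 61.3]
ee_rot: [-0.0, 1.0, 0.0, 0.001]
contact_force: [-0.6, -1.3, 4.3]
gripper_width: 62.1
grasp_force: 66.3
```

```bash
python3 -m pendant '[[0,0,0.0005,0,0,0,0.064],[0,0,0,0,0,0,0.068],[0,0,0,0,0,0,0.074],[0,0,0,0,0,0,0.08],[0,0,0,0,0,0,0.0854],[0,0,0,0,0,0,0.0854]]'
python3 -m pendant '[[0,0,-0.005,0,0,0,0.0854],[0,0,-0.015,0,0,0,0.0854],[0,0,-0.035,0,0,0,0.0854],[0,0,-0.045,0,0,0,0.0854],[0,-0.01,-0.045,0,0,0,0.0854],[0.01,-0.035,-0.04,0,0,0,0.0854],[0.015,-0.045,0,0,0,0,0.0854],[0.015,-0.045,0,0,0,0,0.0854],[0.015,-0.045,0,0,0,0,0.0854],[0.015,-0.045,0,0,0,0,0.0854],[0.015,-0.045,0,0,0,0,0.0854]]'
python3 - <<'E'
from h import *
shot('top','t3');c=cam('t3');print(arm.read_state()['position'])
i=cv2.imread('pics/t3.png');cv2.imwrite('pics/t3c.png',cv2.resize(i[160:300,90:290],None,fx=3,fy=3,interpolation=cv2.INTER_CUBIC))
E
```

```text
clock: 8.55
position: [612.1, 339.4, 59.0]
ee_rot: [-0.0, 1.0, -0.0, -0.0]
contact_force: [-0.7, 1.3, 0.0]
gripper_width: 85.4
grasp_force: 0.0
clock: 9.65
position: [527.2, 70.4, 243.1]
ee_rot: [-0.0, 1.0, 0.0, 0.001]
contact_force: [1.1, -1.2, 0.4]
gripper_width: 85.2
grasp_force: 0.0
[523.90192165  65.48244846 243.12259748]
```

View pics/t3c.png

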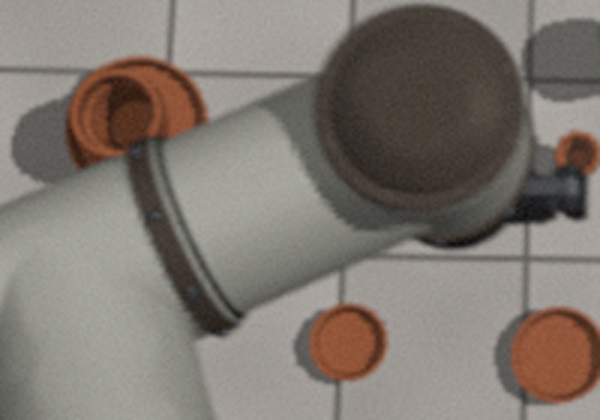

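```bash
python3 -m pendant '[[0.012,-0.035,0,0,0,0,0.0854],[0.015,-0.045,0,0,0,0,0.0854],[0.015,-0.045,0,0,0,0,0.0854],[0.015,-0.035,0,0,0,0,0.0854],[0.01,-0.025,0,0,0,0,0.0854],[0.0065,-0.014,0,0,0,0,0.0854],[0,0,0,0,0,0,0.0854],[0,0,0,0,0,0,0.0854]]'
python3 - <<'E'
from h import *
shot('top','t4');shot('wrist','w4');c=cam('w4');print(arm.read_state()['position'])
from scipy.spatial.transform import Rotation as Ro
def proj(p):
    q=Ro.from_quat(c['rotation']).as_matrix().T@(np.array(p)-c['xyz']);return (q[:2]/q[2]*c['fx']+[c['cx'],c['cy']]).round(1)
print('pot b pred',proj((453.7,-129.5,53)))
T=cam('t4')
for z,p in((67,(612.3,339.4,67)),):
    c=T; print('pot a pred',proj(p), 'saucer', proj((612.3,339.4,14)))
a=cv2.resize(cv2.imread('pics/w4.png'),(480,360));b=cv2.imread('pics/t4.png')[165:245,90:180]
cv2.imwrite('pics/j4.png',np.hstack([a,cv2.resize(b,(320,360)) if 0 else cv2.copyMakeBorder(cv2.resize(b,(320,284),interpolation=cv2.INTER_CUBIC),0,76,0,0,cv2.BORDER_CONSTANT)]))
E
```

```text
clock: 10.5
position: [454.8, -127.1, 242.4]
ee_rot: [0.0, 1.0, 0.0, 0.001]
contact_force: [0.3, 0.5, -0.5]
gripper_width: 85.6
grasp_force: 0.0
[ 454.97366692 -126.48447853  241.89777206]
pot b pred [280.5 186.5]
pot a pred [128.1 197.5] saucer [134.8 201.7]
```

View pics/j4.png

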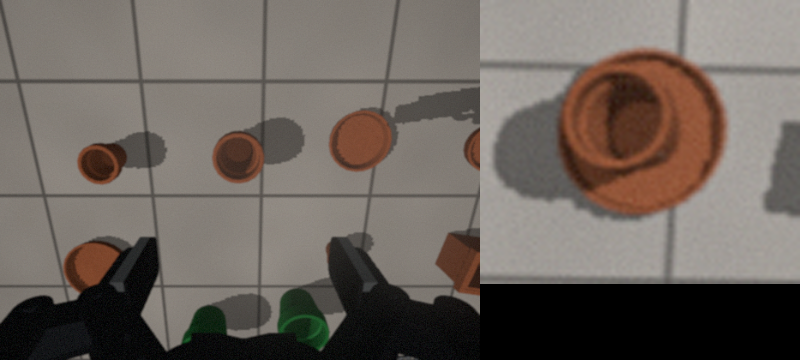

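```bash
python3 -m pendant '[[0.001,-0.003,0.03,0,0,0,0.0854],[0,0,0.03,0,0,0,0.0854],[0,0,0.03,0,0,0,0.0854],[0,0,0.03,0,0,0,0.0854],[0,0,0.03,0,0,0,0.0854],[0,0,0.025,0,0,0,0.0854],[0,0,0.012,0,0,0,0.0854],[0,0,0.008,0,0,0,0.0854],[0,0,0,0,0,0,0.075],[0,0,0,0,0,0,0.075]]'
python3 -m pendant '[[0,0,0,0,0,0,0.062],[0,0,0,0,0,0,0.054],[0,0,0,0,0,0,0.046],[0,0,0,0,0,0,0.04],[0,0,0,0,0,0,0.04],[0,0,0,0,0,0,0.04],[0,0,0,0,0,0,0.04]]'
```

```text
clock: 11.6
position: [454.2, -129.6, 46.8]
ee_rot: [-0.001, 1.0, -0.0, 0.001]
contact_force: [-0.3, -0.9, 0.1]
gripper_width: 75.2
grasp_force: 0.0
clock: 12.3
position: [454.6, -130.1, 47.9]
ee_rot: [-0.0, 1.0, -0.0, 0.002]
contact_force: [-1.8, -0.3, 6.9]
gripper_width: 52.8
grasp_force: 61.3
```

```bash
python3 -m pendant '[[0,0,-0.005,0,0,0,0.04],[0,0,-0.015,0,0,0,0.04],[0,0,-0.025,0,0,0,0.04],[0,0,-0.03,0,0,0,0.04],[0,0,-0.02,0,0,0,0.04],[-0.012,-0.0136,0,0,0,0,0.04],[-0.0185,-0.0213,0,0,0,0,0.04],[-0.0236,-0.0271,0,0,0,0,0.04],[-0.027,-0.031,0,0,0,0,0.04],[-0.027,-0.031,0,0,0,0,0.04],[-0.0236,-0.0271,0,0,0,0,0.04],[-0.0185,-0.0213,0,0,0,0,0.04]]'
python3 -m pendant '[[-0.012,-0.0136,0,0,0,0,0.04],[-0.0065,-0.008,0,0,0,0,0.04],[0,0,0,0,0,0,0.04],[0,0,0,0,0,0,0.04]]'
python3 - <<'E'
from h import *
shot('scene','s5');shot('wrist','w5');c=cam('w5');print(arm.read_state()['position'])
from scipy.spatial.transform import Rotation as Ro
def proj(p):
    q=Ro.from_quat(c['rotation']).as_matrix().T@(np.array(p)-c['xyz']);return (q[:2]/q[2]*c['fx']+[c['cx'],c['cy']]).round(1)
print('saucer near edge',proj((623.1-46,-323.5,14)))
a=cv2.resize(cv2.imread('pics/w5.png'),(480,360));b=cv2.imread('pics/s5.png')[180:400,70:270]
cv2.imwrite('pics/j5.png',np.hstack([a,cv2.resize(b,(320,360))]))
E
```

```text
clock: 13.5
position: [604.4, -304.0, 141.0]
ee_rot: [0.0, 1.0, 0.0, -0.0]
contact_force: [0.4, -0.4, -0.8]
gripper_width: 53.1
grasp_force: 62.9
clock: 13.9
position: [621.5, -323.3, 141.1]
ee_rot: [-0.0, 1.0, 0.0, -0.001]
contact_force: [0.2, 0.4, -0.8]
gripper_width: 52.8
grasp_force: 62.9
[ 621.64170977 -323.06608202  141.57913545]
saucer near edge [283.1 149.9]
```

View pics/j5.png

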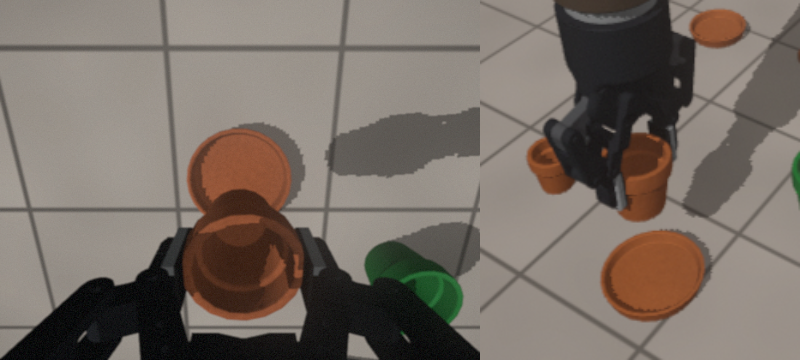

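```bash
python3 -m pendant '[[-0.001,-0.001,0.015,0,0,0,0.04],[0,0,0.025,0,0,0,0.04],[0,0,0.02,0,0,0,0.04],[0,0,0.015,0,0,0,0.04],[0,0,0.006,0,0,0,0.04],[0,0,0.003,0,0,0,0.04],[0,0,0.002,0,0,0,0.04],[0,0,0.0015,0,0,0,0.04],[0,0,0,0,0,0,0.04],[0,0,0,0,0,0,0.04]]'
python3 -m pendant '[[0,0,0.001,0,0,0,0.04],[0,0,0.001,0,0,0,0.04],[0,0,0,0,0,0,0.04]]'
```

```text
clock: 15.0
position: [623.5, -325.1, 54.4]
ee_rot: [-0.0, 1.0, -0.0, 0.001]
contact_force: [0.4, -0.1, -0.2]
gripper_width: 52.9
grasp_force: 62.9
clock: 15.3
position: [623.9, -325.2, 53.0]
ee_rot: [-0.0, 1.0, -0.0, 0.001]
contact_force: [-0.6, 0.8, 4.0]
gripper_width: 52.6
grasp_force: 63.2
```

```bash
python3 -m pendant '[[0,0,0.0005,0,0,0,0.055],[0,0,0,0,0,0,0.06],[0,0,0,0,0,0,0.066],[0,0,0,0,0,0,0.074],[0,0,0,0,0,0,0.082],[0,0,0,0,0,0,0.0854]]'
python3 -m pendant '[[0,0,-0.005,0,0,0,0.0854],[0,0,-0.015,0,0,0,0.0854],[0,0,-0.035,0,0,0,0.0854],[0,0,-0.045,0,0,0,0.0854],[0.015,0.004,-0.045,0,0,0,0.0854],[0.03,0.008,-0.03,0,0,0,0.0854],[0.035,0.009,0,0,0,0,0.0854],[0.035,0.009,0,0,0,0,0.0854],[0.025,0.007,0,0,0,0,0.0854],[0.015,0.003,0,0,0,0,0.0854],[0.0055,0.001,0,0,0,0,0.0854],[0,0,0,0,0,0,0.0854]]'
python3 -m pendant '[[0,0,0,0,0,0,0.0854]]'
python3 - <<'E'
from h import *
shot('top','t6');shot('wrist','w6');c=cam('w6');print(arm.read_state()['position'])
from scipy.spatial.transform import Rotation as Ro
def proj(p):
    q=Ro.from_quat(c['rotation']).as_matrix().T@(np.array(p)-c['xyz']);return (q[:2]/q[2]*c['fx']+[c['cx'],c['cy']]).round(1)
print('pot c pred',proj((463.1,-283.5,44)))
c=cam('t6');print('pot b pred',proj((623.1,-323.8,58)), 'saucer', proj((623.1,-323.8,14)))
a=cv2.resize(cv2.imread('pics/w6.png'),(480,360));b=cv2.imread('pics/t6.png')[165:245,375:465]
cv2.imwrite('pics/j6.png',np.hstack([a,cv2.copyMakeBorder(cv2.resize(b,(320,284),interpolation=cv2.INTER_CUBIC),0,76,0,0,cv2.BORDER_CONSTANT)]))
E
```

```text
clock: 15.9
position: [623.1, -324.9, 51.0]
ee_rot: [-0.0, 1.0, 0.0, -0.0]
contact_force: [-0.1, 0.9, 0.2]
gripper_width: 85.5
grasp_force: 0.0
clock: 17.1
position: [462.7, -284.1, 227.7]
ee_rot: [-0.0, 1.0, -0.0, 0.001]
contact_force: [0.0, 0.5, -0.4]
gripper_width: 85.6
grasp_force: 0.0
clock: 17.2
position: [463.6, -284.2, 226.9]
ee_rot: [-0.0, 1.0, -0.0, 0.001]
contact_force: [-0.6, 0.5, -0.0]
gripper_width: 85.3
grasp_force: 0.0
[ 463.61175596 -284.19188672  226.26215952]
pot c pred [284.5 189.3]
pot b pred [426.9 198.9] saucer [421.1 202.2]
```

View pics/j6.png

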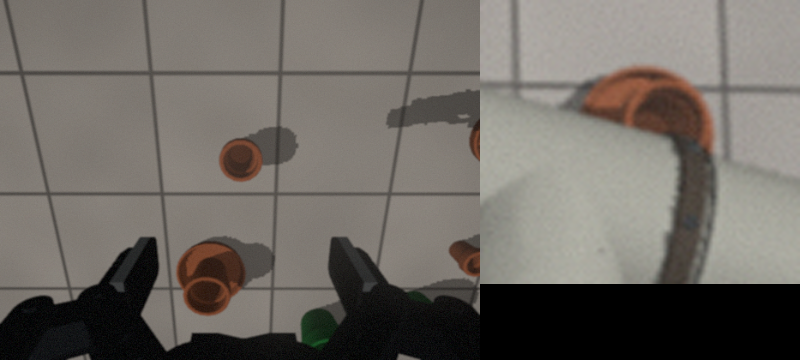

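```bash
python3 -m pendant '[[0,0,0.03,0,0,0,0.0854],[0,0,0.03,0,0,0,0.0854],[0,0,0.03,0,0,0,0.0854],[0,0,0.03,0,0,0,0.0854],[0,0,0.025,0,0,0,0.0854],[0,0,0.02,0,0,0,0.0854],[0,0,0.012,0,0,0,0.0854],[0,0,0.009,0,0,0,0.075],[0,0,0,0,0,0,0.065],[0,0,0,0,0,0,0.06]]'
python3 -m pendant '[[0,0,0,0,0,0,0.052],[0,0,0,0,0,0,0.044],[0,0,0,0,0,0,0.036],[0,0,0,0,0,0,0.03],[0,0,0,0,0,0,0.03],[0,0,0,0,0,0,0.03],[0,0,0,0,0,0,0.03]]'
```

```text
clock: 18.3
position: [463.4, -284.2, 40.8]
ee_rot: [-0.0, 1.0, -0.0, 0.001]
contact_force: [0.3, 0.5, -0.0]
gripper_width: 60.2
grasp_force: 0.0
clock: 19.0
position: [463.8, -284.6, 41.9]
ee_rot: [-0.0, 1.0, -0.001, 0.002]
contact_force: [-1.1, -1.2, 5.1]
gripper_width: 42.7
grasp_force: 60.0
```

```bash
python3 -m pendant '[[0,0,-0.005,0,0,0,0.03],[0,0,-0.015,0,0,0,0.03],[0,0,-0.025,0,0,0,0.03],[0,0,-0.025,0,0,0,0.03],[0,0,-0.01,0,0,0,0.03],[0,0.01,0,0,0,0,0.03],[0.002,0.02,0,0,0,0,0.03],[0.002,0.03,0,0,0,0,0.03],[0.002,0.035,0,0,0,0,0.03],[0.002,0.035,0,0,0,0,0.03],[0.002,0.035,0,0,0,0,0.03],[0.002,0.035,0,0,0,0,0.03]]'
python3 -m pendant '[[0.003,0.035,0,0,0,0,0.03],[0.003,0.03,0,0,0,0,0.03],[0.0025,0.02,0,0,0,0,0.03],[0,0.0125,0,0,0,0,0.03],[0,0,0,0,0,0,0.03],[0,0,0,0,0,0,0.03]]'
python3 - <<'E'
from h import *
shot('wrist','w7');c=cam('w7');print(arm.read_state()['position'])
from scipy.spatial.transform import Rotation as Ro
def proj(p):
    q=Ro.from_quat(c['rotation']).as_matrix().T@(np.array(p)-c['xyz']);return (q[:2]/q[2]*c['fx']+[c['cx'],c['cy']]).round(1)
print('saucer near edge',proj((443-37,13.3,14)),proj((443,13.3+37,14)),proj((443,13.3-37,14)))
shot('scene','s7');a=cv2.resize(cv2.imread('pics/w7.png'),(480,360));b=cv2.imread('pics/s7.png')[80:300,140:340]
cv2.imwrite('pics/j7.png',np.hstack([a,cv2.resize(b,(320,360))]))
E
```

```text
clock: 20.2
position: [449.1, -82.3, 118.9]
ee_rot: [0.0, 1.0, 0.0, -0.002]
contact_force: [0.7, -0.5, -0.4]
gripper_width: 42.6
grasp_force: 60.9
clock: 20.8
position: [441.7, 13.3, 119.8]
ee_rot: [-0.0, 1.0, -0.0, -0.001]
contact_force: [0.3, -0.3, -0.6]
gripper_width: 42.8
grasp_force: 60.9
[441.82643892  12.99630473 119.84397554]
saucer near edge [283.7 168.4] [337.5 221.6] [229.8 221.5]
```

View pics/j7.png

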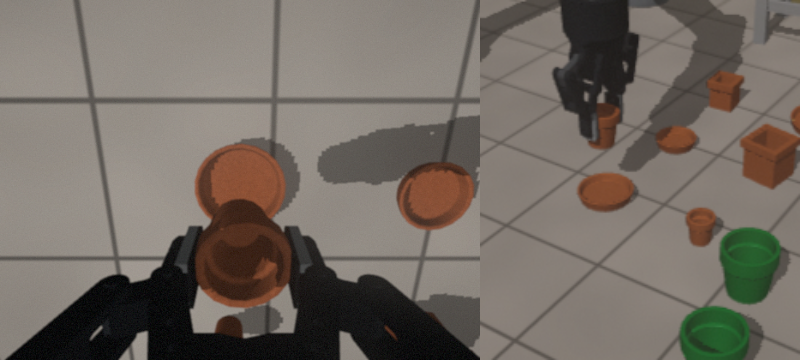

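```bash
python3 -m pendant '[[-0.001,0,0.015,0,0,0,0.03],[0,0,0.022,0,0,0,0.03],[0,0,0.015,0,0,0,0.03],[0,0,0.01,0,0,0,0.03],[0,0,0.006,0,0,0,0.03],[0,0,0.003,0,0,0,0.03],[0,0,0.002,0,0,0,0.03],[0,0,0.001,0,0,0,0.03],[0,0,0,0,0,0,0.03],[0,0,0,0,0,0,0.03]]'
python3 -m pendant '[[0,0,0.001,0,0,0,0.03],[0,0,0.0005,0,0,0,0.03],[0,0,0,0,0,0,0.03]]'
```

```text
clock: 21.9
position: [443.6, 13.5, 46.9]
ee_rot: [-0.0, 1.0, 0.0, 0.001]
contact_force: [-0.6, -1.9, 3.8]
gripper_width: 42.9
grasp_force: 61.3
clock: 22.2
position: [444.2, 13.5, 46.7]
ee_rot: [-0.001, 1.0, 0.0, 0.001]
contact_force: [-2.7, -3.2, 15.9]
gripper_width: 42.5
grasp_force: 62.1
```

```bash
python3 -m pendant '[[0,0,-0.001,0,0,0,0.035],[0,0,0,0,0,0,0.045],[0,0,0,0,0,0,0.05],[0,0,0,0,0,0,0.056],[0,0,0,0,0,0,0.065],[0,0,0,0,0,0,0.075],[0,0,0,0,0,0,0.075]]'
python3 -m pendant '[[0,0,-0.005,0,0,0,0.075],[0,0,-0.015,0,0,0,0.075],[0,0,-0.035,0,0,0,0.075],[0,0,-0.045,0,0,0,0.075],[-0.015,-0.002,-0.045,0,0,0,0.075],[-0.03,-0.002,-0.02,0,0,0,0.075],[-0.035,-0.003,0,0,0,0,0.075],[-0.03,-0.003,0,0,0,0,0.075],[-0.02,-0.001,0,0,0,0,0.075],[-0.015,-0.001,0,0,0,0,0.075],[-0.005,0,0,0,0,0,0.075],[0,0,0,0,0,0,0.075]]'
python3 -m pendant '[[0,0,0,0,0,0,0.075]]'
python3 - <<'E'
from h import *
shot('top','t8');shot('wrist','w8');c=cam('w8');print(arm.read_state()['position'])
from scipy.spatial.transform import Rotation as Ro
def proj(p):
    q=Ro.from_quat(c['rotation']).as_matrix().T@(np.array(p)-c['xyz']);return (q[:2]/q[2]*c['fx']+[c['cx'],c['cy']]).round(1)
print('pot d pred',proj((593,1.2,36)),'pot c',proj((443,13.3,49)),'saucer c',proj((443,13.3,14)))
a=cv2.imread('pics/w8.png');cv2.imwrite('pics/j8.png',cv2.resize(a,(800,600)))
E
```

```text
clock: 22.9
position: [443.1, 13.5, 45.6]
ee_rot: [-0.0, 1.0, -0.0, -0.0]
contact_force: [-0.0, -0.1, 0.0]
gripper_width: 75.0
grasp_force: 0.0
clock: 24.1
position: [593.1, 1.5, 210.5]
ee_rot: [0.0, 1.0, 0.0, -0.0]
contact_force: [-1.0, -0.5, -0.8]
gripper_width: 75.1
grasp_force: 0.0
clock: 24.2
position: [592.4, 1.5, 210.8]
ee_rot: [-0.0, 1.0, 0.0, -0.0]
contact_force: [0.3, -0.0, -0.6]
gripper_width: 75.2
grasp_force: 0.0
[592.38764552   1.60661563 211.09495453]
pot d pred [283.2 193.1] pot c [300.5  -7.4] saucer c [298.5   4.6]
```

View pics/j8.png

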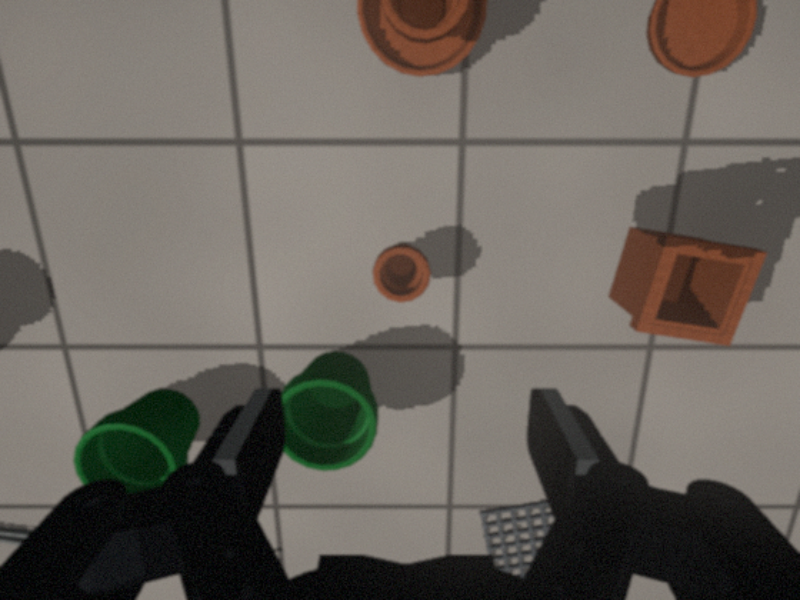

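```bash
python3 -m pendant '[[0,0,0.03,0,0,0,0.07],[0,0,0.03,0,0,0,0.065],[0,0,0.03,0,0,0,0.06],[0,0,0.03,0,0,0,0.06],[0,0,0.022,0,0,0,0.06],[0,0,0.015,0,0,0,0.06],[0,0,0.01,0,0,0,0.06],[0,0,0.006,0,0,0,0.06],[0,0,0,0,0,0,0.055],[0,0,0,0,0,0,0.05]]'
python3 -m pendant '[[0,0,0,0,0,0,0.045],[0,0,0,0,0,0,0.041],[0,0,0,0,0,0,0.037],[0,0,0,0,0,0,0.033],[0,0,0,0,0,0,0.028],[0,0,0,0,0,0,0.02],[0,0,0,0,0,0,0.02],[0,0,0,0,0,0,0.02]]'
```

```text
clock: 25.3
position: [593.7, 1.7, 38.6]
ee_rot: [-0.0, 1.0, 0.0, 0.001]
contact_force: [-0.1, 0.2, 0.7]
gripper_width: 49.9
grasp_force: 0.0
clock: 26.1
position: [593.7, 1.2, 38.7]
ee_rot: [-0.0, 1.0, -0.0, 0.001]
contact_force: [-0.6, -2.1, 5.3]
gripper_width: 32.9
grasp_force: 59.0
```

```bash
python3 -m pendant '[[0,0,-0.005,0,0,0,0.02],[0,0,-0.015,0,0,0,0.02],[0,0,-0.025,0,0,0,0.02],[0,0,-0.02,0,0,0,0.02],[0,0,-0.01,0,0,0,0.02],[0.01,0.0119,0,0,0,0,0.02],[0.0157,0.0187,0,0,0,0,0.02],[0.02,0.0238,0,0,0,0,0.02],[0.0229,0.0272,0,0,0,0,0.02],[0.0229,0.0272,0,0,0,0,0.02],[0.02,0.0238,0,0,0,0,0.02],[0.0157,0.0187,0,0,0,0,0.02]]'
python3 -m pendant '[[0.01,0.0119,0,0,0,0,0.02],[0.0057,0.0068,0,0,0,0,0.02],[0,0,0,0,0,0,0.02],[0,0,0,0,0,0,0.02]]'
python3 - <<'E'
from h import *
shot('wrist','w9');c=cam('w9');print(arm.read_state()['position'])
from scipy.spatial.transform import Rotation as Ro
def proj(p):
    q=Ro.from_quat(c['rotation']).as_matrix().T@(np.array(p)-c['xyz']);return (q[:2]/q[2]*c['fx']+[c['cx'],c['cy']]).round(1)
print('saucer near edge',proj((450.5-30,171.5,14)))
shot('scene','s9');a=cv2.resize(cv2.imread('pics/w9.png'),(480,360));b=cv2.imread('pics/s9.png')[60:210,190:340]
cv2.imwrite('pics/j9.png',np.hstack([a,cv2.resize(b,(320,360))]))
E
```

```text
clock: 27.3
position: [463.2, 153.7, 111.6]
ee_rot: [-0.0, 1.0, -0.001, -0.001]
contact_force: [0.4, -1.0, 0.3]
gripper_width: 33.0
grasp_force: 59.5
clock: 27.7
position: [450.0, 171.3, 112.4]
ee_rot: [-0.0, 1.0, -0.0, -0.0]
contact_force: [0.1, -0.3, -1.2]
gripper_width: 33.0
grasp_force: 59.5
[450.29583283 171.12886765 112.47488328]
saucer near edge [284.  180.2]
```

View pics/j9.png

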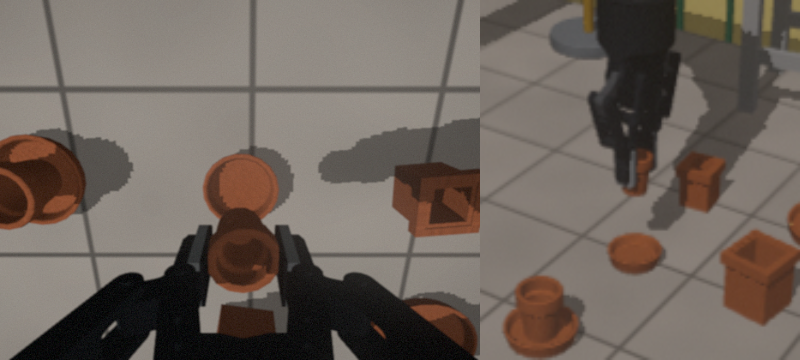

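```bash
python3 -m pendant '[[0,-0.001,0.015,0,0,0,0.02],[0,0,0.02,0,0,0,0.02],[0,0,0.014,0,0,0,0.02],[0,0,0.009,0,0,0,0.02],[0,0,0.005,0,0,0,0.02],[0,0,0.002,0,0,0,0.02],[0,0,0.0015,0,0,0,0.02],[0,0,0,0,0,0,0.02],[0,0,0,0,0,0,0.02]]'
python3 -m pendant '[[0,0,0.001,0,0,0,0.02],[0,0,0.0005,0,0,0,0.02],[0,0,0,0,0,0,0.02]]'
```

```text
clock: 28.7
position: [450.5, 170.7, 46.8]
ee_rot: [-0.0, 1.0, 0.0, 0.0]
contact_force: [-0.2, -0.0, -1.1]
gripper_width: 33.1
grasp_force: 59.5
clock: 29.0
position: [450.2, 170.5, 44.8]
ee_rot: [-0.0, 1.0, -0.0, -0.0]
contact_force: [0.2, 0.5, -0.6]
gripper_width: 32.9
grasp_force: 59.5
```

```bash
python3 -m pendant '[[0,0,0.001,0,0,0,0.02],[0,0,0,0,0,0,0.02],[0,0,0,0,0,0,0.02]]'
python3 -m pendant '[[0,0,0.0007,0,0,0,0.02],[0,0,0,0,0,0,0.02],[0,0,0,0,0,0,0.02]]'
```

```text
clock: 29.3
position: [450.3, 170.6, 43.8]
ee_rot: [-0.0, 1.0, 0.0, 0.0]
contact_force: [-0.8, 0.4, 0.2]
gripper_width: 32.8
grasp_force: 59.6
clock: 29.6
position: [450.5, 170.6, 43.6]
ee_rot: [-0.0, 1.0, 0.0, 0.0]
contact_force: [-0.4, -0.9, 6.3]
gripper_width: 33.3
grasp_force: 59.9
```

```bash
python3 -m pendant '[[0,0,0,0,0,0,0.034],[0,0,0,0,0,0,0.037],[0,0,0,0,0,0,0.041],[0,0,0,0,0,0,0.047],[0,0,0,0,0,0,0.053],[0,0,0,0,0,0,0.053]]'
python3 -m pendant '[[0,0,-0.003,0,0,0,0.053],[0,0,-0.01,0,0,0,0.053],[0,0,-0.025,0,0,0,0.053],[0,0,-0.04,0,0,0,0.053],[0,0,-0.045,0,0,0,0.053],[0,-0.02,-0.03,0,0,0,0.053],[0,-0.04,0,0,0,0,0.053],[0,-0.045,0,0,0,0,0.053],[0,-0.045,0,0,0,0,0.053],[0,-0.045,0,0,0,0,0.053],[0,-0.045,0,0,0,0,0.053],[0,-0.045,0,0,0,0,0.053]]'
python3 -m pendant '[[0,-0.045,0,0,0,0,0.053],[0,-0.045,0,0,0,0,0.053],[0,-0.03,0,0,0,0,0.053],[0,-0.015,0,0,0,0,0.053],[0,0,0,0,0,0,0.053],[0,0,0,0,0,0,0.053]]'
python3 - <<'E'
from h import *
shot('top','t10');shot('scene','s10')
from scipy.spatial.transform import Rotation as Ro
c=cam('t10')
def proj(p):
    q=Ro.from_quat(c['rotation']).as_matrix().T@(np.array(p)-c['xyz']);return (q[:2]/q[2]*c['fx']+[c['cx'],c['cy']]).round(1)
print(proj((450.5,171.7,41)),proj((450.5,171.7,14)),proj((443,13.6,49)),proj((443,13.6,14)))
t=cv2.imread('pics/t10.png');s=cv2.imread('pics/s10.png')
cv2.imwrite('pics/j10.png',np.vstack([np.hstack([cv2.resize(t[190:310,100:320],(440,240),interpolation=cv2.INTER_CUBIC)]),cv2.resize(s,(440,330))]))
E
```

```text
clock: 30.2
position: [450.2, 170.5, 43.0]
ee_rot: [-0.0, 1.0, -0.0, -0.0]
contact_force: [0.7, 0.2, 0.4]
gripper_width: 53.0
grasp_force: 0.0
clock: 31.4
position: [449.9, -116.2, 197.3]
ee_rot: [-0.0, 1.0, 0.0, 0.001]
contact_force: [0.0, -0.2, -0.4]
gripper_width: 53.1
grasp_force: 0.0
clock: 32.0
position: [450.0, -249.5, 196.5]
ee_rot: [0.0, 1.0, 0.0, 0.0]
contact_force: [-0.4, 0.1, 0.9]
gripper_width: 53.0
grasp_force: 0.0
[203.9 273.3] [205.5 273.7] [275.7 277.6] [275.5 278. ]
```

View pics/j10.png

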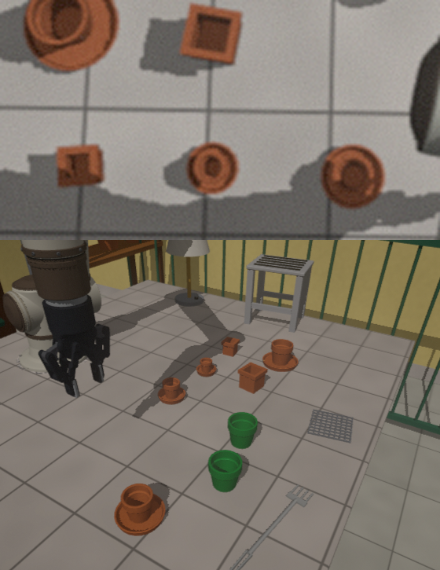

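All four pots are standing in their saucers. In the top crop, pot d is at (211,167) in saucer d at (212,168), and pot c is at (353,176), centred in its saucer. The square pots have not moved.

```bash
python3 -c "
from bench import arm
print(arm.job_done())"
```

```text
the job is handed in; nothing more can be done
None
```

The job is handed in at about 32 s of robot time: all four round pots stand upright and released in their matching saucers, placed largest to smallest, and the square and green pots look untouched; the hand-in returned no verdict.

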